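Put the baking tools back where each kind belongs

ROBOT

A 6-joint arm with a two-finger parallel gripper is mounted at the origin on the work surface. World frame = base frame: x ahead of the robot, y to its left, z up, the work surface at z = 0. Lengths are in mm, angles in degrees, forces in N, time in s.
With the tool pointing down it reaches from about 275 to 850 mm from the base axis. Payload 5.2 kg.
Tool frame: the origin (TCP) lies at the very end of the fingers, on their centre line; the grasp point (between the pads) lies ctrl.tcp_to_grasp behind it (ctrl.tcp_to_grasp is the distance from the TCP to the grasp point, in mm); x points along the fingers, z is the direction in which the jaws open and shut, and the axes are right-handed (so a half turn about x gives the same grasp; the last joint's range is limited). The gripper opens to 85 mm and grips with 20 to 120 N. Pads are 22 mm wide; open, the fingers measure 114 mm over their backs; the gripper's body (76 mm by 85 mm) begins 54 mm behind the grasp point. The pads swing forward as they close: fully open they stand 13 mm farther back than shut.
Start: joints at [-83.239, 14.817, 87.949, -0, 77.235, -11.62], TCP at [173.45, -521.939, 231.31] pointing down, gripper open.
Joint ranges: [-179.93, 179.93], [-52.35, 119.4], [10.71, 147.94], [-69.91, 249.91], [12.55, 155.21], [-178.61, 178.61]. Speed limits (degrees/s): [147.25, 147.25, 180, 180, 180, 180].

INTERFACE

Orientations are given as a 3x3 rotation matrix whose columns are the frame's x, y, z axes.
In Python, from bench import ctrl gives the robot as it stands.
- The arm moves only by the shell command python3 -m inch 'ROWS' [OPENING] [FORCE]. ROWS is JSON, a list that holds one entry, the list of rows, each a list of 6 numbers: the shift along the tool's x, y, z in m, then the turn, a rotation vector about the tool's x, y, z in rad. In form: [[[tx, ty, tz, ax, ay, az], ...]]. A call has 1 to 12 rows; each row is the pose to reach, as a shift and turn from the pose commanded when the call began, along the tool's axes at that moment; what a row does not reach only later rows make up. A row lasts 1/8 s, in which the tool goes at most 62.5 mm and 10.7 degrees, less where a joint would pass 70% of its speed; a pose out of reach is approached as far as the arm can. A call with a gripper value outside its range is refused whole. OPENING is the gripper's target within -1 to 1 (fully open at 1, half-way at 0, shut at -1), set as the call begins (- or left out, the last holds). The fingers move at their own pace and stop on an object; FORCE is the grip in N (left out, the last holds). Time passes only in rows, so rows that repeat a pose let the fingers close. It gives the time, the measured TCP pose, the force and the opening at its end, in the units of the state.
- ctrl.get_state(): the state, without advancing time (a new reading comes with each control period).
- ctrl.read_camera(name): name is "scene" or "top"; returns a dict with "img" (400x640x3 uint8, blue, green, red), "fx", "fy", "cx", "cy" (pixels), "eye" and "orientation" of the camera in the world. Camera axes: x right, y down, z forward; pixel columns grow to the right and rows downward; lengths in mm; the calibration is good to about 2 mm. A picture is of the moment at which its call begins. There is no depth.
- ctrl.sign_off(): hands the job in, once; it reports no verdict.
Trained networks look in the newest picture that a camera, given by its name, has taken for a name from the list of things; names that differ only in an ending like _2 or _b are one class to them, and where a whole thing is asked for, a point or a joint stands for the part that bears it (a point fixed in the world has none). Each returns a list of dicts, best first, with "conf" (0 to 1); they miss things now and then, are a little off and sometimes report something else, mostly with a low value. They report only what shows in the picture. A call takes as long as a camera call. They do not tell look-alikes from the thing itself.
- ctrl.find_in(target, camera): "extent" ([left, top, width, height] in pixels, round what is visible of it).
- ctrl.regions_of(target, camera): "mask" (400x640 bool, what is visible of it) and "extent" ([left, top, width, height] in pixels, round what is visible of it).
The state is a dict: "clock": time; "qpos": joint angles; "dq": joint speeds; "effort": joint torques, N m; "tcp_pos": TCP position; "tool_rot": TCP orientation; "wrist_force": force on the tool from outside, world axes, zero at the start; "wrist_torque": the same for the moment, N m; "gripper_width": finger opening in mm.
Only numpy, scipy, OpenCV 4.12 (cv2) and the standard library are available. Lean on these libraries where they do the work, as an engineer would, in place of code of your own. Each camera call takes 0.05 s, during which the arm holds its last target. There are 200 camera calls.

TASK

Clear up the baking nook: put the two steel things (spiral dough hook and round biscuit cutter) in the steel tray and the two silicone tools (yellow brush and red scraper) in the green tray, every one resting flat on its tray's floor and not on another thing or on the rim, the cutter still upright. Lay the wooden rolling pin in the two Vs of the white V-cradle, along it and centred end to end (its ends overhang equally). Leave the white ramekin and the blue timer where they stand.

Things in the scene. Friction and masses are not known exactly. Their poses are not given: they have to be found in the camera images.
- dough_hook: Steel spiral dough hook lying on the counter, 180 g. Origin on the axis of its shank, at the grip point, 20 mm above what it lies on; x along the shank. Round shank 14 mm thick from x = -55 to +30 mm; square collar 40 x 40 mm, 12 mm thick, at x = -42 to -30 mm; spiral 40 mm wide and high from x = +28 to +84 mm. Bare shank to grip: x = -30 to +26 mm.
- cutter: Round steel biscuit cutter standing on its ring, 80 g: ring 60 mm outside diameter, 28 mm high, with a bridge handle over it: bar 56 mm long (along x), 12 mm thick (y), from 53 to 65 mm above the underside. Origin: centre of the underside, z up.
- brush: Yellow silicone pastry brush lying flat, 60 g, 150 mm long along x from -75 to +75 mm. Handle 18 mm wide (y), 14 mm high, x = -75 to +18 mm; head 38 mm wide, 14 mm high beyond. Origin: on the underside below the handle's grip point near the balance point, z up.
- scraper: Red silicone scraper lying flat, 60 g, 150 mm long along x from -75 to +75 mm. Handle 18 mm wide (y), 14 mm high, x = -75 to +20 mm; blade 44 mm wide, 9 mm high beyond. Origin: on the underside below the handle's grip point near the balance point, z up.
- pin: Small pale wooden rolling pin, a plain round bar 32 mm in diameter, 190 mm long, 110 g; it can roll. Origin at its middle on the axis (16 mm above what it lies on), x along the axis.
- steel_tray: Bare steel open tray, outside 190 (its x) by 160 (its y) by 25 mm high, walls and floor 5 mm thick; fixed. Origin: centre of its underside, x along its long side, z up.
- green_tray: Green plastic open tray, outside 190 (its x) by 160 (its y) by 25 mm high, walls and floor 5 mm thick; fixed. Origin: centre of its underside, x along its long side, z up.
- cradle: White-painted wooden V-cradle, fixed: base 130 (its x) by 74 by 12 mm, with two 90-degree Vs, each 16 mm long, centred at x = -50 and +50 mm, nothing between them above the base. V bottoms 20 mm and rims 44 mm above the underside; rims 48 mm apart inside, 60 mm outside. A pin in them lies along x, its axis 43 mm above the underside. Origin: centre of the underside, z up.
- ramekin: Empty white ceramic ramekin, 60 mm in diameter, 40 mm high, 200 g. Origin: centre of the underside. Stands freely at the start and is not to be moved.
- timer: Round blue kitchen timer, 60 mm in diameter, 52 mm high, 200 g. Origin: centre of the underside. Stands freely at the start and is not to be moved.
Things that resemble listed ones, but are neither listed nor needed, are in the scene too. Of the things that look like the pin, the largest one is meant.

How it is judged (in metres and radians):
At the end, for the whole second after the job is handed in: Each in its tray within 85 (x), 72 (y) mm of its middle, flat within 0.14 rad, at most 7 mm above its resting height on the tray floor. Pin within 15 mm along, 10 mm across of the cradle's middle, axis 36 to 49 mm above its underside, parallel within 0.12 rad. All at rest (x of dough_hook in the frame of steel_tray between -0.085 and 0.085 m and y of dough_hook in the frame of steel_tray between -0.072 and 0.072 m and z of dough_hook in the frame of steel_tray between -0.001 and 0.033 m and angle between dough_hook's own x axis and vertical between 1.4308 and 1.7108 rad and linear speed of each of dough_hook, cutter, brush, scraper, pin below 0.02 m/s and angular speed of each of dough_hook, cutter, brush, scraper, pin below 0.15 rad/s and x of cutter in the frame of steel_tray between -0.085 and 0.085 m and y of cutter in the frame of steel_tray between -0.072 and 0.072 m and z of cutter in the frame of steel_tray between -0.001 and 0.012 m and angle between each of cutter, brush, scraper's own z axis and vertical below 0.14 rad and x of brush in the frame of green_tray between -0.085 and 0.085 m and y of brush in the frame of green_tray between -0.072 and 0.072 m and z of brush in the frame of green_tray between -0.001 and 0.012 m and x of scraper in the frame of green_tray between -0.085 and 0.085 m and y of scraper in the frame of green_tray between -0.072 and 0.072 m and z of scraper in the frame of green_tray between -0.001 and 0.012 m and x of pin in the frame of cradle between -0.015 and 0.015 m and y of pin in the frame of cradle between -0.01 and 0.01 m and z of pin in the frame of cradle between 0.036 and 0.049 m and angle between the x axis of pin and the x axis of cradle, either way round below 0.12 rad); the robot touches nothing.
It fails at once if the ramekin is shifted by more than 20 mm (distance of ramekin from where it was at the start of the episode above 0.02 m).
It fails at once if the timer is shifted by more than 20 mm (distance of timer from where it was at the start of the episode above 0.02 m).
It also fails if it takes over 147 s, if anything falls off the work surface, if the arm or the gripper's body presses on something with over 40 N, if the wrist force passes 120 N, or if a joint passes its speed limit or range.

## Working session

There is one attempt and no reset: what is moved stays moved. The work goes in short steps, Python scripts to look and compute and a shell command to move; the robot and the scene stay as the last step left them, time stands still between calls to the robot, and variables do not carry over. Pictures are saved under pics/ and viewed, about 12 in all and at most 16, crops included, and the job is handed in when it is done.

```bash
ls; mkdir -p pics
python3 - <<'E'
from bench import ctrl
import cv2
s=ctrl.get_state()
print(ctrl.tcp_to_grasp,s)
for c in("top","scene"):
    r=ctrl.read_camera(c); cv2.imwrite(f"pics/{c}0.png",r["img"]); print({k:v for k,v in r.items() if k!="img"})
    for n in "dough_hook cutter brush scraper pin steel_tray green_tray cradle ramekin timer".split():
        print(n,[(round(d["conf"],2),[round(float(x)) for x in d["extent"]]) for d in ctrl.find_in(n,c)][:4])
E
```

```text
pics
18.700000000000003 {'clock': 0.0, 'qpos': array([-8.32391495e+01,  1.48593547e+01,  8.80107263e+01, -7.41251337e-04,
        7.72311531e+01, -1.16201189e+01]), 'dq': array([ 1.94053825e-02, -1.81879050e-02, -2.74674311e-03, -8.20149004e-05,
        9.70024370e-02,  1.23380757e-02]), 'effort': array([ 2.82634583e-04, -4.46033728e+01, -2.90564990e+01, -2.07726725e-04,
        1.17347963e-02, -2.03198226e-06]), 'tcp_pos': array([ 173.38620734, -521.42484894,  230.47621879]), 'tool_rot': array([[-2.20534933e-04,  9.48979934e-01,  3.15336387e-01],
       [ 1.75309606e-03,  3.15336277e-01, -9.48978377e-01],
       [-9.99998439e-01,  3.43532096e-04, -1.73319565e-03]]), 'wrist_force': array([-0.15212319,  0.11393712,  0.35548528]), 'wrist_torque': array([-0.02431039, -0.00410789, -0.03723828]), 'gripper_width': 85.6260689625977}
{'fx': 419.57731722469975, 'fy': 419.57731722469975, 'cx': 322.62756494089217, 'cy': 201.83702537262553, 'eye': array([ 200.03253339,   -3.97827399, 1531.61630063]), 'orientation': array([[-1.51922242e-02, -9.87321817e-01,  1.58002616e-01],
       [-9.99879844e-
[... 684 characters left out ...]
'cy': 206.69765395004603, 'eye': array([1131.7470128 , -257.48153342, 1217.44841946]), 'orientation': array([[ 0.32154477,  0.79617938, -0.51254986],
       [ 0.94682433, -0.27692899,  0.16381091],
       [-0.01151704, -0.53796722, -0.84288708]])}
dough_hook [(0.87, [321, 194, 34, 28])]
cutter [(0.63, [474, 174, 17, 27])]
brush [(0.93, [391, 159, 39, 22])]
scraper [(0.75, [181, 261, 13, 52])]
pin [(0.9, [135, 218, 49, 9]), (0.87, [185, 166, 36, 37]), (0.82, [201, 198, 60, 28])]
steel_tray [(0.75, [327, 234, 66, 67]), (0.57, [421, 199, 41, 47]), (0.31, [475, 173, 14, 28])]
green_tray [(0.82, [212, 244, 76, 81])]
cradle [(0.84, [422, 200, 40, 45])]
ramekin [(0.53, [276, 204, 14, 17])]
timer []
```

Run:
```python
import cv2
a=cv2.imread("pics/top0.png")[110:290,160:500]; cv2.imwrite("pics/t1.png",cv2.resize(a,(799,423),interpolation=cv2.INTER_CUBIC))
a=cv2.imread("pics/scene0.png")[140:340,120:510]; cv2.imwrite("pics/s1.png",cv2.resize(a,(799,410),interpolation=cv2.INTER_CUBIC))
```

```text
(no output)
```

View pics/t1.png

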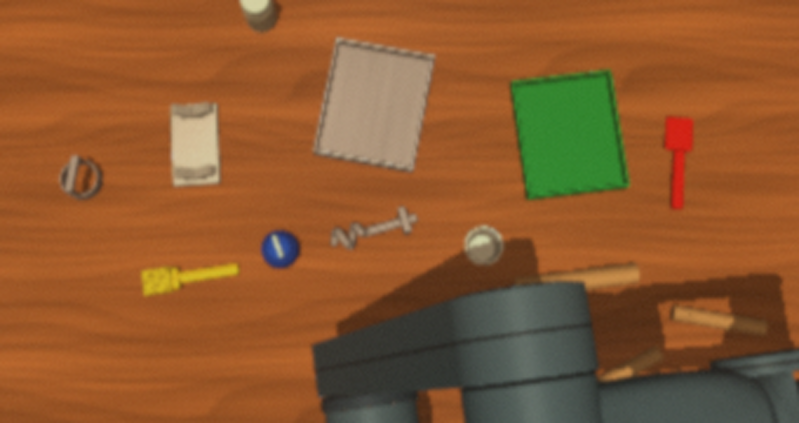

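View pics/s1.png

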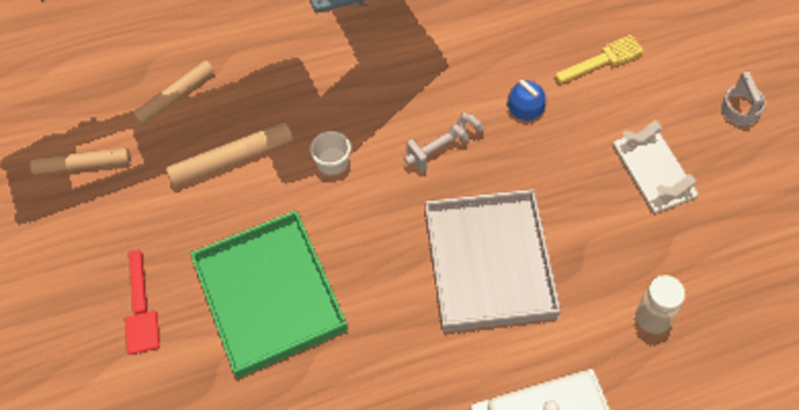

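The top view (2.35x crop) shows the steel tray at (375,105), green tray (570,135), cradle (195,145), cutter (80,177), brush (190,278), timer (280,248), hook (375,228), ramekin (483,245) and scraper (678,162). The pin lies at (560,280) and is partly under the arm. In the scene view the pin is the largest bar, at (230,155), beside the ramekin. I'll fit poses from the masks in both cameras.

```bash
cat > h.py <<'E'
from bench import ctrl
import numpy as np, cv2
from scipy.optimize import minimize
from scipy.spatial.transform import Rotation as Rot
def box(x0,x1,y0,y1,z0,z1): return np.array([[x,y,z] for x in(x0,x1) for y in(y0,y1) for z in(z0,z1)],float)
def vcyl(r,z0,z1,cx=0):
    t=np.linspace(0,2*np.pi,24,endpoint=False); return np.array([[cx+r*np.cos(a),r*np.sin(a),z] for a in t for z in(z0,z1)])
def hcyl(r,x0,x1,zc):
    t=np.linspace(0,2*np.pi,24,endpoint=False); return np.array([[x,r*np.cos(a),zc+r*np.sin(a)] for a in t for x in(x0,x1)])
# models with z=0 on underside
M=dict(
 dough_hook=[hcyl(7,-55,30,20),box(-42,-30,-20,20,0,40),hcyl(20,28,84,20)],
 cutter=[vcyl(30,0,28),box(-28,28,-6,6,28,65)],
 brush=[box(-75,18,-9,9,0,14),box(18,75,-19,19,0,14)],
 scraper=[box(-75,20,-9,9,0,14),box(20,75,-22,22,0,9)],
 pin=[hcyl(16,-95,95,16)],
 steel_tray=[box(-95,95,-80,80,0,25)], green_tray=[box(-95,95,-80,80,0,25)],
 cradle=[box(-65,65,-37,37,0,12),box(-58,-42,-30,30,0,44),box(42,58,-30,30,0,44)],
 ramekin=[vcyl(30,0,40)], timer=[vcyl(30,0,52)])
def proj(P,c): q=(P-c["eye"])@c["orientation"]; return np.c_[c["fx"]*q[:,0]/q[:,2]+c["cx"],c["fy"]*q[:,1]/q[:,2]+c["cy"]]
def back(u,v,z,c):
    d=c["orientation"]@np.array([(u-c["cx"])/c["fx"],(v-c["cy"])/c["fy"],1]); return c["eye"]+d*(z-c["eye"][2])/d[2]
def place(P,x,y,a,z=0):
    c,s=np.cos(a),np.sin(a); return np.c_[c*P[:,0]-s*P[:,1]+x,s*P[:,0]+c*P[:,1]+y,P[:,2]+z]
def raster(name,p,c,z=0,k=4):
    im=np.zeros((400*k,640*k),np.uint8)
    for P in M[name]:
        h=cv2.convexHull(((proj(place(P,*p,z),c)+.5)*k-.5).astype(np.float32)); cv2.fillConvexPoly(im,np.round(h*16).astype(np.int32),255,shift=4)
    return cv2.resize(im,(640,400),interpolation=cv2.INTER_AREA)/255.
def fit(name,p0,obs,z=0):
    """obs: list of (mask,cam). p=(x,y,yaw)"""
    obs=[(cv2.GaussianBlur(m.astype(np.float32),(0,0),1.0),c) for m,c in obs]
    S=np.array([1,1,.01])
    f=lambda q:sum(((cv2.GaussianBlur(raster(name,p0+q*S,c,z),(0,0),1.0)-m)**2).sum() for m,c in obs)/sum(m.sum() for m,_ in obs)
    best=min((minimize(f,np.array([0,0,d]),method="Nelder-Mead",options=dict(initial_simplex=np.array([0,0,d])+12*np.array([[0,0,0],[1,0,0],[0,1,0],[0,0,1]]),maxfev=160)) for d in(-12,12)),key=lambda r:r.fun)
    p=p0+best.x*S; return p,best.fun
def masks(name,c,near=None,rad=25,cam=None):
    out=[]
    for d in ctrl.regions_of(name,c):
        l,t,w,h=d["extent"]
        if near is None or np.hypot(l+w/2-near[0],t+h/2-near[1])<rad: out.append(d)
    return out
def see(name,p0,cams,z=0,use=("top","scene")):
    obs=[]; info=[]
    for c in use:
        n=proj(place(np.mean([P.mean(0) for P in M[name]],0)[None],*p0,z),cams[c])[0]
        m=masks(name,c,n)
        if m: obs.append((m[0]["mask"],cams[c])); info.append((c,round(m[0]["conf"],2)))
    res=[fit(name,np.array(p0,float),o,z) for o in ([obs]+[[o] for o in obs] if len(obs)>1 else [obs])] if obs else []
    print(name,info); 
    for p,e in res: print("   ",np.round(p[:2],1),round(np.degrees(p[2]),1),"err",round(e,3))
    return res
def go(x,y,z,yaw,s=None):
    """row (tool frame: m, rad) from now to TCP (x,y,z) pointing down, jaw axis (tool z) at yaw deg (mod 180)"""
    s=s or ctrl.get_state(); R=np.array(s["tool_rot"]); best=None
    for a in (yaw,yaw+180):
        a=np.radians(a); zt=np.array([np.cos(a),np.sin(a),0]); xt=np.array([0,0,-1.]); T=np.c_[xt,np.cross(zt,xt),zt]
        r=Rot.from_matrix(R.T@T).as_rotvec(); print("go",(x,y,z,yaw),np.round(R.T@(np.array([x,y,z])-s["tcp_pos"])/1000,4),np.round(r,4),"rows>=",int(np.ceil(max(np.degrees(np.linalg.norm(r))/10.7,np.linalg.norm(np.array([x,y,z])-s["tcp_pos"])/62.5))))
E
python3 - <<'E'
from h import *
cams={c:ctrl.read_camera(c) for c in("top","scene")}
T=cams["top"]; b=lambda u,v,z:back(160+u/2.35,110+v/2.35,z,T)[:2]
def line(pa,pb,z):  # a->b direction
    a,c=b(*pa,z),b(*pb,z); d=c-a; return np.arctan2(d[1],d[0]),a,c
init={}
a,p,q=line((403,220),(345,238),20); init["dough_hook"]=[*(p+(q-p)*36/92),a]
init["cutter"]=[*b(82,178,14),0.1]
for n,e0,e1 in(("brush",(238,269),(142,282)),("scraper",(677,208),(679,117))):
    a,p,q=line(e0,e1,7); init[n]=[*((p+q)/2),a]
for n,e0,e1 in(("steel_tray",(363,160),(386,47)),("green_tray",(577,192),(561,75)),("cradle",(195,185),(194,103))):
    a,p,q=line(e0,e1,15); init[n]=[*((p+q)/2),a]
S=cams["scene"]; e=[back(120+u/2.049,140+v/2.05,16,S)[:2] for u,v in((175,172),(288,135))]; d=e[1]-e[0]; init["pin"]=[*((e[0]+e[1])/2),np.arctan2(d[1],d[0])]
init["ramekin"]=[*b(483,245,20),0]; init["timer"]=[*b(280,248,26),0]
for n,p in init.items():
    print(np.round(p,2)); see(n,p,cams,use=("scene",) if n=="pin" else ("top","scene"))
E
```

```text
[4.2436e+02 1.1000e-01 1.8600e+00]
dough_hook [('top', 0.68), ('scene', 0.82)]
    [424.9  -1.1] 106.3 err 0.343
    [426.6  -1.4] 102.2 err 0.456
    [424.5  -1.1] 107.3 err 0.272
[5.1038e+02 4.6727e+02 1.0000e-01]
cutter [('top', 0.54), ('scene', 0.69)]
    [509.2 471.2] -6.5 err 0.279
    [510.2 470.3] -6.4 err 0.568
    [508.1 472.9] -3.2 err 0.144
[354.89 296.56   1.69]
brush [('top', 0.59), ('scene', 0.73)]
    [355.8 297.7] 98.5 err 0.07
    [357.3 296.1] 97.7 err 0.02
    [353.7 299.9] 99.1 err 0.088
[ 5.2241e+02 -4.7111e+02 -8.0000e-02]
scraper [('top', 0.73), ('scene', 0.85)]
    [ 521.1 -468.7] -5.7 err 0.042
    [ 524.  -469.3] -6.3 err 0.07
    [ 520.4 -468.5] -5.6 err 0.02
[ 6.2421e+02  6.2600e+00 -2.1000e-01]
steel_tray [('top', 0.55), ('scene', 0.96)]
    [622.8   9.6] -11.3 err 0.008
    [624.6   9.2] -11.2 err 0.001
    [621.3  10.3] -11.3 err 0.009
[ 5.7052e+02 -2.9966e+02  9.0000e-02]
green_tray [('top', 0.78), ('scene', 0.75)]
    [ 568.7 -297.7] 5.9 err 0.006
    [ 570.2 -299.1] 5.3 err 0.004
    [ 568.  -297.1] 6.0 err 0.004
[5.6248e+02 2.9121e+02 3.0000e-02]
cradle [('top', 0.67), ('scene', 0.94)]
    [565.6 294.3] 3.2 err 0.028
    [566.  292.9] 1.1 err 0.013
    [564.7 294.7] 3.9 err 0.035
[ 338.75 -293.12    1.62]
pin [('scene', 0.97)]
    [ 335.9 -295.7] 97.1 err 0.008
[ 393.82 -158.03    0.  ]
ramekin [('top', 0.65), ('scene', 0.72)]
    [ 390.2 -155. ] -0.9 err 0.103
    [ 395.8 -157.6] 7.6 err 0.042
    [ 385.2 -153.2] -3.1 err 0.054
[393.27 154.98   0.  ]
timer [('top', 0.53), ('scene', 0.52)]
    [394.3 157.2] 8.7 err 0.269
    [392.6 155.5] -4.8 err 0.137
    [398.3 157.1] -6.4 err 0.35
```

```bash
python3 -c "
from h import *
go(336,-296,80,7.1)"; python3 -m inch --help | head -5
```

```text
go (336, -296, 80, 7.1) [ 0.1513  0.2255 -0.1632] [-1.3739 -0.      0.    ] rows>= 8
go (336, -296, 80, 7.1) [ 0.1513  0.2255 -0.1632] [1.7677 0.     0.    ] rows>= 10invalid input: not JSON, or not a number
```

```bash
P='[0.151,0.2255,-0.163,-1.374,0,0]'; python3 -m inch '[[[0.03,0.045,-0.033,-0.15,0,0],[0.151,0.2255,-0.163,-1.374,0,0],[0.151,0.2255,-0.163,-1.374,0,0],[0.151,0.2255,-0.163,-1.374,0,0],[0.151,0.2255,-0.163,-1.374,0,0],[0.151,0.2255,-0.163,-1.374,0,0],[0.151,0.2255,-0.163,-1.374,0,0],[0.151,0.2255,-0.163,-1.374,0,0],[0.151,0.2255,-0.163,-1.374,0,0],[0.151,0.2255,-0.163,-1.374,0,0],[0.151,0.2255,-0.163,-1.374,0,0]]]' 1
python3 - <<'E'
from h import *
cams={c:ctrl.read_camera(c) for c in("top","scene")}
a=cams["scene"]["img"][150:270,110:310]; cv2.imwrite("pics/s2.png",cv2.resize(a,(800,480),interpolation=cv2.INTER_CUBIC))
go(336,-296,3,7.1)
E
```

```text
clock: 3.52
tcp_pos: [336.0, -296.3, 80.4]
tool_rot: [[0.0, -0.122, 0.992], [-0.0, 0.992, 0.122], [-1.0, -0.0, 0.0]]
wrist_force: [0.1, -0.4, 0.1]
gripper_width: 85.6
go (336, -296, 3, 7.1) [0.0773 0.0002 0.    ] [-0.0007  0.      0.    ] rows>= 2
go (336, -296, 3, 7.1) [0.0773 0.0002 0.    ] [ 3.1409  0.     -0.    ] rows>= 17
```

View pics/s2.png

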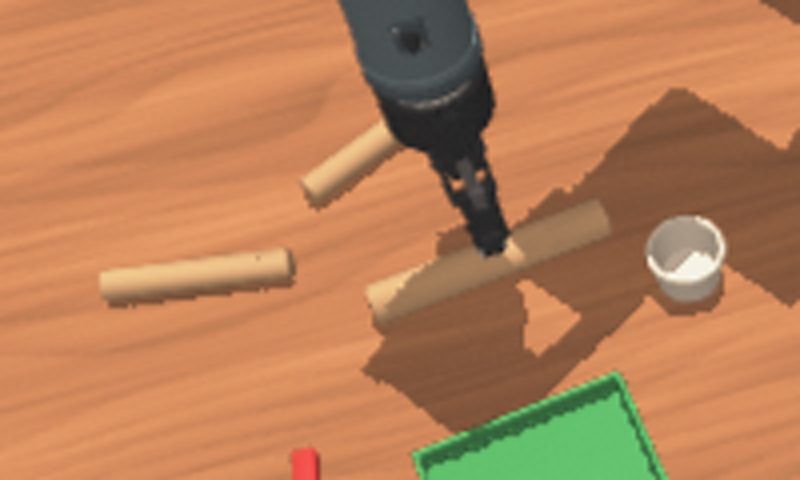

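The gripper sits above the pin's middle (crop (490,250)) and the ramekin is clear. Next I descend, grip and lift.

```bash
python3 -m inch '[[[0.04,0,0,0,0,0],[0.065,0,0,0,0,0],[0.077,0,0,0,0,0],[0.077,0,0,0,0,0],[0.077,0,0,0,0,0]]]' 1 && python3 -m inch '[[[0,0,0,0,0,0],[0,0,0,0,0,0],[0,0,0,0,0,0],[0,0,0,0,0,0],[0,0,0,0,0,0],[0,0,0,0,0,0],[0,0,0,0,0,0],[0,0,0,0,0,0]]]' -1 50 && python3 -m inch '[[[-0.02,0,0,0,0,0],[-0.06,0,0,0,0,0],[-0.11,0,0,0,0,0],[-0.14,0,0,0,0,0],[-0.14,0,0,0,0,0]]]'; python3 -c "
from h import *
go(565.5,294,110,93)"
```

```text
clock: 4.25
tcp_pos: [336.5, -296.8, 4.0]
tool_rot: [[0.001, -0.124, 0.992], [-0.001, 0.992, 0.124], [-1.0, -0.001, 0.001]]
wrist_force: [0.3, -1.0, -0.1]
gripper_width: 85.2
clock: 5.25
tcp_pos: [336.2, -296.4, 3.9]
tool_rot: [[0.0, -0.124, 0.992], [-0.001, 0.992, 0.124], [-1.0, -0.001, 0.0]]
wrist_force: [-0.2, 1.9, 5.3]
gripper_width: 30.6
clock: 5.88
tcp_pos: [337.0, -297.5, 145.5]
tool_rot: [[0.003, -0.124, 0.992], [-0.005, 0.992, 0.124], [-1.0, -0.005, 0.002]]
wrist_force: [0.1, -0.2, -1.5]
gripper_width: 30.5
go (565.5, 294, 110, 93) [0.0336 0.5588 0.2999] [-1.499  -0.0017  0.0058] rows>= 11
go (565.5, 294, 110, 93) [0.0336 0.5588 0.2999] [1.6426 0.0059 0.0017] rows>= 11
```

```bash
python3 -m inch '[[[0.002,0.03,0.016,-0.1,0,0],[0.005,0.08,0.043,-0.25,0,0],[0.009,0.133,0.072,-0.4,0,0],[0.012,0.186,0.1,-0.56,0,0],[0.015,0.239,0.129,-0.72,0,0],[0.018,0.292,0.157,-0.88,0,0],[0.021,0.345,0.186,-1.03,0,0],[0.024,0.398,0.214,-1.18,0,0],[0.027,0.451,0.243,-1.32,0,0],[0.03,0.504,0.271,-1.42,0,0],[0.033,0.54,0.29,-1.48,0,0],[0.0336,0.5588,0.2999,-1.499,0,0]]]' && python3 -m inch '[[[0,0,0,0,0,0],[0,0,0,0,0,0],[0,0,0,0,0,0]]]'
python3 - <<'E'
from h import *
go(565.5,294,27,93)
cams={c:ctrl.read_camera(c) for c in("top","scene")}
for c,(l,t,w,h) in dict(scene=(380,150,130,100),top=(190,120,130,100)).items():
    cv2.imwrite(f"pics/p3{c}.png",cams[c]["img"][t:t+h,l:l+w])
a=np.hstack([cv2.resize(cv2.imread(f"pics/p3{c}.png"),(400,308),interpolation=cv2.INTER_CUBIC) for c in("scene","top")]); cv2.imwrite("pics/p3.png",a)
see("pin",[565.5,294,np.radians(3)],cams,z=115)
E
```

```text
clock: 7.38
tcp_pos: [563.5, 297.5, 106.7]
tool_rot: [[-0.004, -0.998, -0.055], [-0.001, -0.055, 0.998], [-1.0, 0.004, -0.001]]
wrist_force: [-0.7, -0.4, -1.6]
gripper_width: 30.7
clock: 7.75
tcp_pos: [564.1, 294.3, 109.3]
tool_rot: [[-0.001, -0.999, -0.051], [-0.001, -0.051, 0.999], [-1.0, 0.001, -0.0]]
wrist_force: [0.6, -0.7, -0.8]
gripper_width: 30.7
go (565.5, 294, 27, 93) [ 0.0823 -0.0015 -0.0003] [-0.0015 -0.0005 -0.0011] rows>= 2
go (565.5, 294, 27, 93) [ 0.0823 -0.0015 -0.0003] [ 3.1401e+00 -1.7000e-03  8.0000e-04] rows>= 17
pin [('scene', 0.85)]
    [569.7 290.9] 2.6 err 0.352
```

View pics/p3.png

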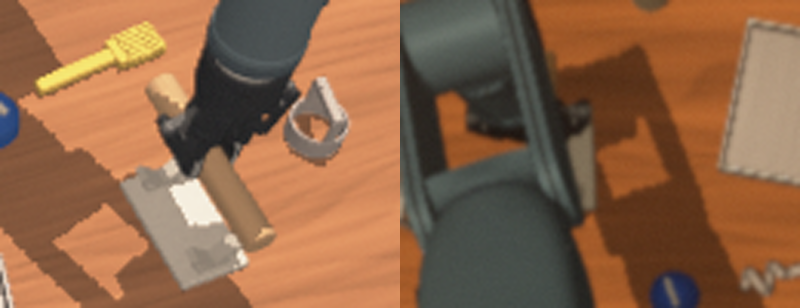

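The pin is held level over the cradle and parallel to it. I lower it so its axis is about 43 mm up.

```bash
python3 -m inch '[[[0.02,-0.0015,0,0,0,0],[0.05,-0.0015,0,0,0,0],[0.068,-0.0015,0,0,0,0],[0.074,-0.0015,0,0,0,0],[0.078,-0.0015,0,0,0,0],[0.078,-0.0015,0,0,0,0],[0.078,-0.0015,0,0,0,0]]]' && python3 -m inch '[[[0,0,0,0,0,0],[0,0,0,0,0,0],[0,0,0,0,0,0],[0,0,0,0,0,0],[0,0,0,0,0,0]]]' 0.5 && python3 -m inch '[[[-0.02,0,0,0,0,0],[-0.06,0,0,0,0,0],[-0.1,0,0,0,0,0],[-0.14,0,0,0,0,0],[-0.14,0,0,0,0,0]]]'; python3 -c "
from h import *
go(509.5,471,130,86)"
```

```text
clock: 8.82
tcp_pos: [566.6, 295.8, 32.6]
tool_rot: [[0.001, -0.999, -0.052], [0.0, -0.052, 0.999], [-1.0, -0.001, 0.0]]
wrist_force: [-0.3, -0.2, -0.8]
gripper_width: 30.6
clock: 9.45
tcp_pos: [566.0, 295.5, 31.7]
tool_rot: [[-0.0, -0.999, -0.052], [-0.0, -0.052, 0.999], [-1.0, 0.0, -0.0]]
wrist_force: [0.1, -0.3, -0.2]
gripper_width: 64.2
clock: 10.07
tcp_pos: [568.3, 296.3, 176.1]
tool_rot: [[0.008, -0.999, -0.052], [0.002, -0.052, 0.999], [-1.0, -0.008, 0.002]]
wrist_force: [-0.2, -0.1, -0.1]
gripper_width: 63.9
go (509.5, 471, 130, 86) [0.046  0.0499 0.1774] [0.1221 0.0025 0.0077] rows>= 4
go (509.5, 471, 130, 86) [0.046  0.0499 0.1774] [-3.0195 -0.0116  0.0038] rows>= 17
```

```bash
python3 -m inch '[[[0.005,0.01,0.03,0.03,0,0],[0.02,0.025,0.085,0.1,0,0],[0.035,0.04,0.14,0.122,0,0],[0.046,0.05,0.17,0.122,0,0],[0.046,0.05,0.177,0.122,0,0],[0.046,0.05,0.177,0.122,0,0],[0.046,0.05,0.177,0.122,0,0]]]' 1
python3 - <<'E'
from h import *
go(509.5,471,41,86)
cams={c:ctrl.read_camera(c) for c in("top","scene")}
see("pin",[566,294,np.radians(3)],cams,z=27)
see("cutter",[509.5,471,np.radians(-4)],cams)
ims=[cams[c]["img"][t:t+100,l:l+130] for c,(l,t) in dict(scene=(400,150),top=(150,120)).items()]
cv2.imwrite("pics/p4.png",np.hstack([cv2.resize(i,(400,308),interpolation=cv2.INTER_CUBIC) for i in ims]))
E
```

```text
clock: 10.95
tcp_pos: [507.8, 468.5, 126.1]
tool_rot: [[0.001, -0.997, 0.071], [-0.0, 0.071, 0.997], [-1.0, -0.001, -0.0]]
wrist_force: [1.1, -0.5, -0.1]
gripper_width: 85.2
go (509.5, 471, 41, 86) [ 0.0851 -0.0014  0.0026] [-0.0014 -0.0001  0.0006] rows>= 2
go (509.5, 471, 41, 86) [ 0.0851 -0.0014  0.0026] [3.1402e+00 1.0000e-03 1.0000e-04] rows>= 17
pin [('top', 0.75), ('scene', 0.81)]
    [567.7 294.9] 3.2 err 0.018
    [569.8 294. ] 2.7 err 0.028
    [566.3 295.6] 3.2 err 0.003
cutter [('scene', 0.53)]
    [509.2 470.8] -11.9 err 0.167
```

View pics/p4.png

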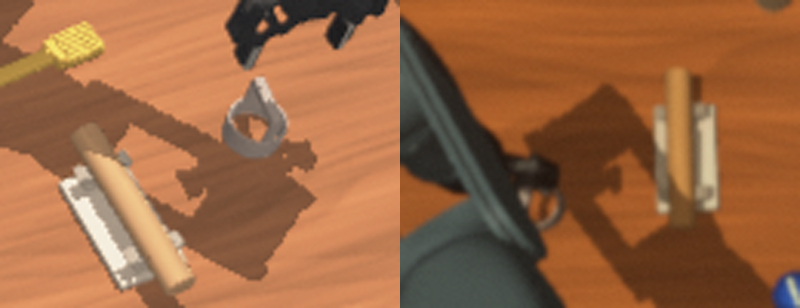

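The pin lies in both Vs with equal overhang (fit within about 2 mm). The cutter's bar direction is still unclear, so I'm zooming the first pictures with a model overlay.

Run:
```python
from h import *
cams={c:ctrl.read_camera(c) for c in("top","scene")}
rows=[]
for c,(l,t) in dict(scene=(462,165),top=(175,170)).items():
    im=cv2.imread(f"pics/{c}0.png")[t:t+40,l:l+40]; big=cv2.resize(im,(400,400),interpolation=cv2.INTER_CUBIC); r=[big]
    for yaw in(-6,):
        o=big.copy()
        for P in [M["cutter"][0],box(-28,28,-6,6,53,65)]:
            q=proj(place(P,509.2,471.2,np.radians(yaw)),cams[c]); h=cv2.convexHull((((q-[l,t])+.5)*10).astype(np.int32)); cv2.polylines(o,[h],True,(0,255,0),1)
        r.append(o)
    rows.append(np.hstack(r)[:300] if c=="scene" else np.hstack(r)[:300])
cv2.imwrite("pics/p5.png",np.vstack(rows))
```

```text
(no output)
```

View pics/p5.png

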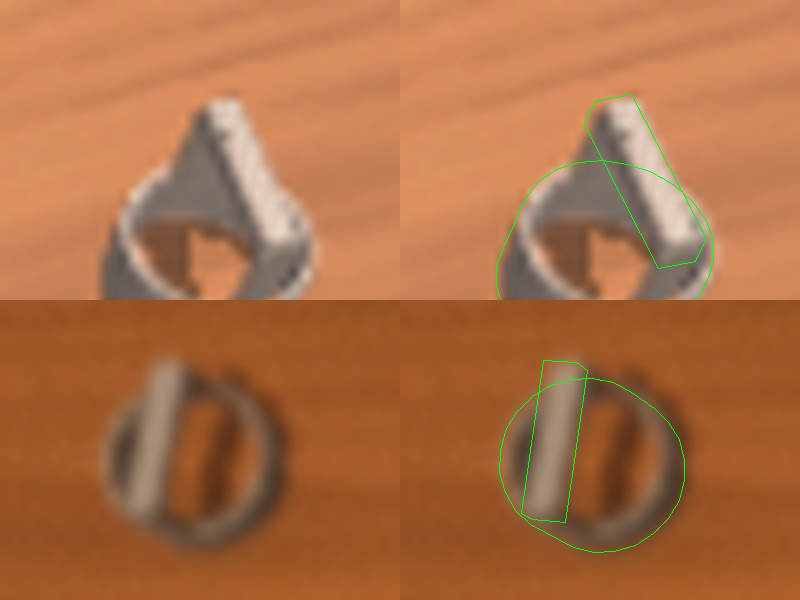

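The overlay matches; the bar's yaw is about −9°. I descend onto the bar with a small turn and a narrow gap.

```bash
python3 -m inch '[[[0.03,-0.001,0.001,0.07,0,0],[0.06,-0.0014,0.0026,0.07,0,0],[0.08,-0.0014,0.0026,0.07,0,0],[0.085,-0.0014,0.0026,0.07,0,0],[0.085,-0.0014,0.0026,0.07,0,0],[0.085,-0.0014,0.0026,0.07,0,0]]]' 1 && python3 -m inch '[[[0,0,0,0,0,0],[0,0,0,0,0,0],[0,0,0,0,0,0],[0,0,0,0,0,0],[0,0,0,0,0,0],[0,0,0,0,0,0],[0,0,0,0,0,0],[0,0,0,0,0,0],[0,0,0,0,0,0]]]' -1 40 && python3 -m inch '[[[-0.02,0,0,0,0,0],[-0.06,0,0,0,0,0],[-0.1,0,0,0,0,0],[-0.12,0,0,0,0,0],[-0.12,0,0,0,0,0]]]'; python3 -c "
from h import *
a=np.radians(-11.3);c,s=np.cos(a),np.sin(a)
print('hook',622.8+15*c+38*s,9.6+15*s-38*c)
x,y=622.8-38*s,9.6+38*c
go(x,y,140,78.7)"
```

```text
clock: 12.1
tcp_pos: [509.2, 472.7, 42.2]
tool_rot: [[0.002, -0.99, 0.139], [0.001, 0.139, 0.99], [-1.0, -0.002, 0.002]]
wrist_force: [-0.4, -0.7, 0.1]
gripper_width: 85.2
clock: 13.22
tcp_pos: [508.5, 472.2, 40.8]
tool_rot: [[0.0, -0.99, 0.139], [0.0, 0.139, 0.99], [-1.0, -0.0, 0.0]]
wrist_force: [-0.5, 0.7, 1.2]
gripper_width: 11.3
clock: 13.85
tcp_pos: [509.7, 473.0, 164.3]
tool_rot: [[0.005, -0.99, 0.139], [0.003, 0.139, 0.99], [-1.0, -0.004, 0.004]]
wrist_force: [0.2, 0.1, -0.8]
gripper_width: 11.1
hook 630.0632663969834 -30.60254918840906
go (np.float64(630.2459534812157), np.float64(46.8633570247713), 140, 78.7) [ 0.0235 -0.1786 -0.4053] [0.0575 0.004  0.0043] rows>= 8
go (np.float64(630.2459534812157), np.float64(46.8633570247713), 140, 78.7) [ 0.0235 -0.1786 -0.4053] [-3.0841 -0.0066  0.0062] rows>= 17
```

```bash
python3 -m inch '[[[0,-0.012,-0.027,0.01,0,0],[0.003,-0.032,-0.072,0.03,0,0],[0.006,-0.055,-0.125,0.0575,0,0],[0.01,-0.079,-0.18,0.0575,0,0],[0.014,-0.104,-0.235,0.0575,0,0],[0.018,-0.128,-0.29,0.0575,0,0],[0.02,-0.152,-0.345,0.0575,0,0],[0.0235,-0.17,-0.385,0.0575,0,0],[0.0235,-0.1786,-0.4053,0.0575,0,0],[0.0235,-0.1786,-0.4053,0.0575,0,0],[0.0235,-0.1786,-0.4053,0.0575,0,0]]]'; python3 -c "
from h import *
go(630.2,46.9,46.5,78.7)"
```

```text
clock: 15.22
tcp_pos: [628.2, 47.5, 137.0]
tool_rot: [[-0.001, -0.981, 0.195], [0.001, 0.195, 0.981], [-1.0, 0.001, 0.001]]
wrist_force: [0.0, 0.3, -1.7]
gripper_width: 11.0
go (630.2, 46.9, 46.5, 78.7) [ 0.0905 -0.0022 -0.0003] [ 0.0009  0.0007 -0.001 ] rows>= 2
go (630.2, 46.9, 46.5, 78.7) [ 0.0905 -0.0022 -0.0003] [-3.1407e+00  1.6000e-03  1.1000e-03] rows>= 17
```

```bash
python3 -m inch '[[[0.025,-0.002,0,0,0,0],[0.055,-0.002,0,0,0,0],[0.075,-0.002,0,0,0,0],[0.085,-0.002,0,0,0,0],[0.09,-0.002,0,0,0,0],[0.091,-0.002,0,0,0,0],[0.091,-0.002,0,0,0,0]]]' && python3 -m inch '[[[0,0,0,0,0,0],[0,0,0,0,0,0],[0,0,0,0,0,0],[0,0,0,0,0,0]]]' -0.2 && python3 -m inch '[[[-0.02,0,0,0,0,0],[-0.06,0,0,0,0,0],[-0.1,0,0,0,0,0],[-0.12,0,0,0,0,0],[-0.12,0,0,0,0,0]]]'; python3 -c "
from h import *
go(424.9,-1.1,80,16.5)"
```

```text
clock: 16.1
tcp_pos: [631.3, 45.6, 47.0]
tool_rot: [[0.001, -0.981, 0.196], [-0.0, 0.196, 0.981], [-1.0, -0.001, 0.0]]
wrist_force: [-0.3, -0.2, -0.5]
gripper_width: 11.2
clock: 16.6
tcp_pos: [630.8, 45.5, 46.3]
tool_rot: [[0.0, -0.981, 0.196], [-0.0, 0.196, 0.981], [-1.0, -0.0, 0.0]]
wrist_force: [0.0, -0.2, 1.1]
gripper_width: 33.9
clock: 17.23
tcp_pos: [632.0, 45.4, 168.3]
tool_rot: [[0.004, -0.981, 0.196], [-0.0, 0.196, 0.981], [-1.0, -0.004, 0.0]]
wrist_force: [0.8, -0.8, -0.6]
gripper_width: 34.3
go (424.9, -1.1, 80, 16.5) [ 0.0874  0.1943 -0.0863] [1.0855 0.0027 0.0036] rows>= 6
go (424.9, -1.1, 80, 16.5) [ 0.0874  0.1943 -0.0863] [-2.0561 -0.0041  0.0031] rows>= 12
```

```bash
python3 -m inch '[[[0,0.03,-0.013,0.15,0,0],[0,0.08,-0.036,0.33,0,0],[0.02,0.13,-0.058,0.51,0,0],[0.05,0.18,-0.08,0.69,0,0],[0.08,0.1943,-0.0863,0.87,0,0],[0.0874,0.1943,-0.0863,1.05,0,0],[0.0874,0.1943,-0.0863,1.0855,0,0],[0.0874,0.1943,-0.0863,1.0855,0,0],[0.0874,0.1943,-0.0863,1.0855,0,0]]]' 1
python3 - <<'E'
from h import *
go(424.9,-1.1,3,16.5)
cams={c:ctrl.read_camera(c) for c in("top","scene")}
see("cutter",[631,45.5,np.radians(-11)],cams,z=5)
see("dough_hook",[424.5,-1,np.radians(106)],cams,use=("scene",))
a=cams["scene"]["img"][170:310,290:470]; cv2.imwrite("pics/p6.png",cv2.resize(a,(771,600),interpolation=cv2.INTER_CUBIC))
E
```

```text
clock: 18.35
tcp_pos: [423.8, -1.0, 79.1]
tool_rot: [[0.001, -0.286, 0.958], [-0.0, 0.958, 0.286], [-1.0, -0.0, 0.001]]
wrist_force: [0.3, -0.1, -0.6]
gripper_width: 85.1
go (424.9, -1.1, 3, 16.5) [ 0.0761 -0.0004  0.001 ] [0.0023 0.0006 0.0004] rows>= 2
go (424.9, -1.1, 3, 16.5) [ 0.0761 -0.0004  0.001 ] [-3.1393e+00 -6.0000e-04  9.0000e-04] rows>= 17
cutter [('top', 0.69), ('scene', 0.75)]
    [632.   45.6] -8.8 err 0.688
    [634.6  45. ] -7.2 err 0.593
    [629.9  44.9] -18.1 err 0.726
dough_hook [('scene', 0.77)]
    [423.7   0.7] 105.8 err 1.002
```

View pics/p6.png

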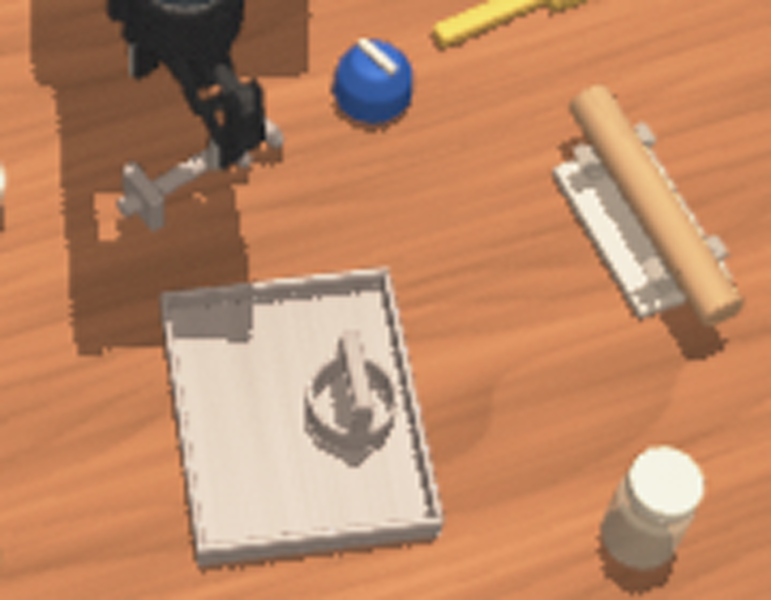

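The cutter stands upright in the steel tray at crop (352,400), and the pin is in the cradle. I grip the hook.

```bash
python3 -m inch '[[[0.03,-0.0004,0.001,0,0,0],[0.055,-0.0004,0.001,0,0,0],[0.07,-0.0004,0.001,0,0,0],[0.076,-0.0004,0.001,0,0,0],[0.076,-0.0004,0.001,0,0,0],[0.076,-0.0004,0.001,0,0,0]]]' 1 && python3 -m inch '[[[0,0,0,0,0,0],[0,0,0,0,0,0],[0,0,0,0,0,0],[0,0,0,0,0,0],[0,0,0,0,0,0],[0,0,0,0,0,0],[0,0,0,0,0,0],[0,0,0,0,0,0],[0,0,0,0,0,0]]]' -1 80 && python3 -m inch '[[[-0.02,0,0,0,0,0],[-0.06,0,0,0,0,0],[-0.1,0,0,0,0,0],[-0.12,0,0,0,0,0],[-0.12,0,0,0,0,0]]]'; python3 -c "
from h import *
go(630,-30.5,125,78.7)"
```

```text
clock: 19.35
tcp_pos: [424.9, -1.2, 3.4]
tool_rot: [[0.001, -0.284, 0.959], [-0.0, 0.959, 0.284], [-1.0, -0.001, 0.001]]
wrist_force: [-0.1, 0.2, 0.7]
gripper_width: 85.6
clock: 20.48
tcp_pos: [424.6, -1.1, 3.1]
tool_rot: [[0.0, -0.284, 0.959], [-0.0, 0.959, 0.284], [-1.0, -0.0, 0.0]]
wrist_force: [-1.0, 0.8, 5.5]
gripper_width: 11.4
clock: 21.1
tcp_pos: [425.3, -1.3, 123.8]
tool_rot: [[0.003, -0.284, 0.959], [-0.001, 0.959, 0.284], [-1.0, -0.002, 0.003]]
wrist_force: [0.5, -0.4, -1.7]
gripper_width: 11.8
go (630, -30.5, 125, 78.7) [-0.0005 -0.0862  0.188 ] [-1.0854  0.0015  0.003 ] rows>= 6
go (630, -30.5, 125, 78.7) [-0.0005 -0.0862  0.188 ] [ 2.0562e+00  3.4000e-03 -1.7000e-03] rows>= 12
```

```bash
python3 -m inch '[[[0,-0.01,0.02,-0.12,0,0],[0,-0.025,0.055,-0.29,0,0],[0,-0.043,0.095,-0.47,0,0],[0,-0.06,0.135,-0.65,0,0],[0,-0.077,0.168,-0.83,0,0],[0,-0.0862,0.185,-0.98,0,0],[0,-0.0862,0.188,-1.06,0,0],[0,-0.0862,0.188,-1.0854,0,0],[0,-0.0862,0.188,-1.0854,0,0],[0,-0.0862,0.188,-1.0854,0,0]]]'
python3 - <<'E'
from h import *
go(630,-30.5,8.5,78.7)
cams={c:ctrl.read_camera(c) for c in("top","scene")}
see("dough_hook",[630,-30.5,np.radians(168.7)],cams,z=120)
E
```

```text
clock: 22.35
tcp_pos: [628.7, -30.2, 122.4]
tool_rot: [[-0.001, -0.98, 0.197], [0.0, 0.197, 0.98], [-1.0, 0.001, 0.0]]
wrist_force: [-0.6, -0.1, -0.5]
gripper_width: 11.5
go (630, -30.5, 8.5, 78.7) [ 0.1139 -0.0015 -0.    ] [-0.0011  0.     -0.0008] rows>= 2
go (630, -30.5, 8.5, 78.7) [ 0.1139 -0.0015 -0.    ] [ 3.1405e+00 -1.2000e-03 -0.0000e+00] rows>= 17
dough_hook [('scene', 0.68)]
    [628.3 -28.2] 165.8 err 1.472
```

```bash
python3 -m inch '[[[0.025,-0.001,0,0,0,0],[0.06,-0.0015,0,0,0,0],[0.085,-0.0015,0,0,0,0],[0.1,-0.0015,0,0,0,0],[0.108,-0.0015,0,0,0,0],[0.112,-0.0015,0,0,0,0],[0.114,-0.0015,0,0,0,0],[0.114,-0.0015,0,0,0,0]]]' && python3 -m inch '[[[0,0,0,0,0,0],[0,0,0,0,0,0],[0,0,0,0,0,0],[0,0,0,0,0,0]]]' -0.25 && python3 -m inch '[[[-0.02,0,0,0,0,0],[-0.06,0,0,0,0,0],[-0.1,0,0,0,0,0],[-0.13,0,0,0,0,0],[-0.13,0,0,0,0,0]]]'; python3 -c "
from h import *
go(356.3,297.3,90,8.3)"
```

```text
clock: 23.55
tcp_pos: [631.0, -30.7, 9.4]
tool_rot: [[0.001, -0.981, 0.196], [-0.0, 0.196, 0.981], [-1.0, -0.001, 0.0]]
wrist_force: [-0.0, -1.4, -1.8]
gripper_width: 11.3
clock: 24.05
tcp_pos: [630.7, -30.6, 8.9]
tool_rot: [[0.0, -0.981, 0.196], [-0.0, 0.196, 0.981], [-1.0, -0.0, -0.0]]
wrist_force: [-0.6, -0.2, 0.0]
gripper_width: 31.9
clock: 24.68
tcp_pos: [632.5, -31.0, 141.9]
tool_rot: [[0.006, -0.981, 0.196], [-0.001, 0.196, 0.981], [-1.0, -0.006, -0.0]]
wrist_force: [-0.9, 0.5, 0.2]
gripper_width: 32.1
go (356.3, 297.3, 90, 8.3) [0.0498 0.3355 0.2678] [1.2286 0.0036 0.0055] rows>= 7
go (356.3, 297.3, 90, 8.3) [0.0498 0.3355 0.2678] [-1.913 -0.006  0.004] rows>= 11
```

```bash
python3 -m inch '[[[0,0.022,0.018,0.1,0,0],[0,0.065,0.052,0.28,0,0],[0,0.113,0.09,0.46,0,0],[0,0.16,0.128,0.64,0,0],[0,0.208,0.166,0.82,0,0],[0.01,0.255,0.204,1,0,0],[0.025,0.3,0.24,1.15,0,0],[0.04,0.33,0.263,1.2286,0,0],[0.05,0.3355,0.2678,1.2286,0,0],[0.05,0.3355,0.2678,1.2286,0,0],[0.05,0.3355,0.2678,1.2286,0,0]]]' 1
python3 - <<'E'
from h import *
go(356.3,297.3,3,8.3)
cams={c:ctrl.read_camera(c) for c in("top","scene")}
ims=[cams[c]["img"][t:t+100,l:l+130] for c,(l,t) in dict(scene=(310,220),top=(260,105)).items()]
cv2.imwrite("pics/p7.png",np.hstack([cv2.resize(i,(400,308),interpolation=cv2.INTER_CUBIC) for i in ims]))
see("dough_hook",[630,-30.5,np.radians(168.7)],cams,z=5)
see("brush",[356,297.5,np.radians(98.3)],cams,use=("scene",))
E
```

```text
clock: 26.05
tcp_pos: [355.3, 297.2, 88.9]
tool_rot: [[0.001, -0.144, 0.99], [-0.0, 0.99, 0.144], [-1.0, -0.0, 0.001]]
wrist_force: [0.3, 0.1, 0.5]
gripper_width: 85.3
go (356.3, 297.3, 3, 8.3) [ 0.0859 -0.      0.001 ] [-0.0006  0.0005  0.0002] rows>= 2
go (356.3, 297.3, 3, 8.3) [ 0.0859 -0.      0.001 ] [ 3.141e+00  3.000e-04 -8.000e-04] rows>= 17
dough_hook [('top', 0.67), ('scene', 0.92)]
    [631.7 -30.4] 165.8 err 0.301
    [633.3 -30.7] 164.7 err 0.259
    [630.3 -30.4] 166.3 err 0.318
brush [('scene', 0.6)]
    [356.1 298.2] 95.8 err 0.454
```

View pics/p7.png

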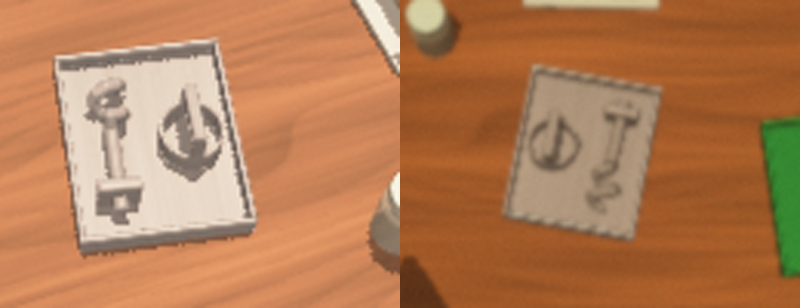

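Both steel things are flat in the steel tray and clear of each other: scene crop hook (115,150) and cutter (190,135). Next the brush.

```bash
python3 -m inch '[[[0.03,0,0.001,0,0,0],[0.06,0,0.001,0,0,0],[0.08,0,0.001,0,0,0],[0.086,0,0.001,0,0,0],[0.086,0,0.001,0,0,0],[0.086,0,0.001,0,0,0]]]' 1 && python3 -m inch '[[[0,0,0,0,0,0],[0,0,0,0,0,0],[0,0,0,0,0,0],[0,0,0,0,0,0],[0,0,0,0,0,0],[0,0,0,0,0,0],[0,0,0,0,0,0],[0,0,0,0,0,0],[0,0,0,0,0,0]]]' -1 40 && python3 -m inch '[[[-0.02,0,0,0,0,0],[-0.06,0,0,0,0,0],[-0.1,0,0,0,0,0],[-0.14,0,0,0,0,0],[-0.14,0,0,0,0,0]]]'; python3 -c "
from h import *
a=np.radians(5.9);c,s=np.cos(a),np.sin(a)
print('scr',568.7+35*s,-297.7-35*c)
go(568.7-35*s,-297.7+35*c,110,-84.1)"
```

```text
clock: 27.05
tcp_pos: [355.9, 298.2, 3.7]
tool_rot: [[0.002, -0.144, 0.99], [0.001, 0.99, 0.144], [-1.0, 0.001, 0.002]]
wrist_force: [-0.0, -0.3, -0.1]
gripper_width: 85.0
clock: 28.18
tcp_pos: [355.4, 298.1, 3.1]
tool_rot: [[0.001, -0.144, 0.99], [0.0, 0.99, 0.144], [-1.0, 0.0, 0.001]]
wrist_force: [-0.2, -1.0, 4.4]
gripper_width: 16.6
clock: 28.8
tcp_pos: [356.9, 298.9, 145.5]
tool_rot: [[0.006, -0.144, 0.99], [0.003, 0.99, 0.144], [-1.0, 0.002, 0.006]]
wrist_force: [0.3, -0.0, -0.7]
gripper_width: 17.0
scr 572.2977387875537 -332.5145985991011
go (np.float64(565.1022612124464), np.float64(-262.8854014008989), 110, -84.1) [ 0.0351 -0.586   0.1247] [ 1.6127  0.003  -0.0062] rows>= 10
go (np.float64(565.1022612124464), np.float64(-262.8854014008989), 110, -84.1) [ 0.0351 -0.586   0.1247] [-1.5289  0.0061  0.0029] rows>= 10
```

```bash
python3 -m inch '[[[0,-0.03,0.006,0.1,0,0],[0,-0.085,0.018,0.25,0,0],[0,-0.14,0.03,0.42,0,0],[0,-0.195,0.042,0.59,0,0],[0.005,-0.25,0.053,0.76,0,0],[0.01,-0.305,0.065,0.93,0,0],[0.01,-0.36,0.077,1.1,0,0],[0.015,-0.415,0.088,1.26,0,0],[0.02,-0.47,0.1,1.4,0,0],[0.025,-0.525,0.112,1.52,0,0],[0.03,-0.565,0.12,1.59,0,0],[0.035,-0.586,0.1247,1.6127,0,0]]]' && python3 -m inch '[[[0,0,0,0,0,0],[0,0,0,0,0,0]]]'
python3 - <<'E'
from h import *
go(565.1,-262.9,8.5,-84.1)
cams={c:ctrl.read_camera(c) for c in("top","scene")}
see("brush",[565,-263,np.radians(5.9)],cams,z=107)
a=cams["scene"]["img"][190:330,170:350]; cv2.imwrite("pics/p8.png",cv2.resize(a,(617,480),interpolation=cv2.INTER_CUBIC))
E
```

```text
clock: 30.3
tcp_pos: [562.6, -265.5, 105.5]
tool_rot: [[-0.002, 0.995, 0.1], [0.002, 0.1, -0.995], [-1.0, -0.002, -0.002]]
wrist_force: [-0.2, 1.1, -0.5]
gripper_width: 16.7
clock: 30.55
tcp_pos: [562.4, -262.3, 107.2]
tool_rot: [[-0.002, 0.995, 0.104], [0.002, 0.104, -0.995], [-1.0, -0.001, -0.002]]
wrist_force: [0.4, 0.2, -0.8]
gripper_width: 16.5
go (565.1, -262.9, 8.5, -84.1) [0.0987 0.0027 0.0011] [ 0.0015 -0.0018  0.0014] rows>= 2
go (565.1, -262.9, 8.5, -84.1) [0.0987 0.0027 0.0011] [-3.1401e+00 -2.2000e-03 -2.8000e-03] rows>= 17
brush [('scene', 0.8)]
    [ 567.1 -260. ] 4.1 err 0.271
```

View pics/p8.png

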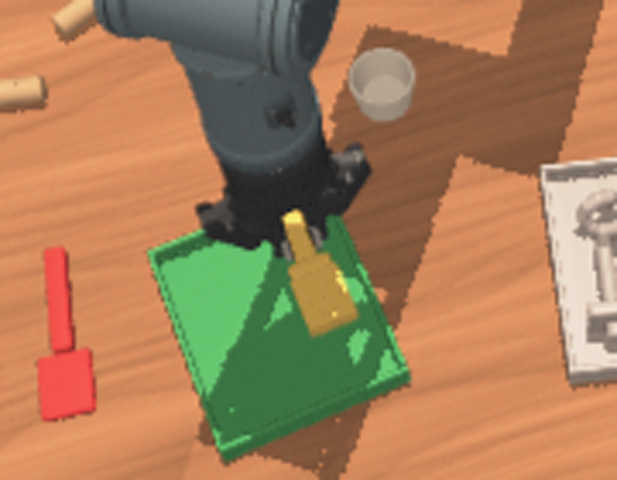

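The brush is held level and aligned over the right half of the green tray. I lower it now.

```bash
python3 -m inch '[[[0.025,0.002,0.001,0,0,0],[0.055,0.0025,0.001,0,0,0],[0.078,0.0025,0.001,0,0,0],[0.09,0.0025,0.001,0,0,0],[0.096,0.0025,0.001,0,0,0],[0.099,0.0025,0.001,0,0,0],[0.099,0.0025,0.001,0,0,0]]]' && python3 -m inch '[[[0,0,0,0,0,0],[0,0,0,0,0,0],[0,0,0,0,0,0],[0,0,0,0,0,0]]]' -0.2 && python3 -m inch '[[[-0.02,0,0,0,0,0],[-0.06,0,0,0,0,0],[-0.1,0,0,0,0,0],[-0.13,0,0,0,0,0],[-0.13,0,0,0,0,0]]]'; python3 -c "
from h import *
go(521.5,-469,80,-95.7)"
```

```text
clock: 31.62
tcp_pos: [566.0, -264.9, 9.4]
tool_rot: [[0.001, 0.995, 0.103], [-0.001, 0.103, -0.995], [-1.0, 0.001, 0.001]]
wrist_force: [0.3, -0.7, -0.5]
gripper_width: 16.5
clock: 32.12
tcp_pos: [565.7, -264.7, 8.9]
tool_rot: [[0.0, 0.995, 0.103], [-0.0, 0.103, -0.995], [-1.0, 0.0, 0.0]]
wrist_force: [0.4, 0.9, 0.1]
gripper_width: 34.6
clock: 32.75
tcp_pos: [567.3, -265.8, 141.9]
tool_rot: [[0.005, 0.995, 0.103], [-0.004, 0.103, -0.995], [-1.0, 0.005, 0.004]]
wrist_force: [0.4, -0.8, -0.4]
gripper_width: 34.1
go (521.5, -469, 80, -95.7) [ 0.0624 -0.0667  0.1972] [ 0.2025  0.0036 -0.005 ] rows>= 4
go (521.5, -469, 80, -95.7) [ 0.0624 -0.0667  0.1972] [-2.9391  0.0074  0.0053] rows>= 16
```

```bash
python3 -m inch '[[[0,-0.01,0.03,0.05,0,0],[0.005,-0.03,0.08,0.15,0,0],[0.02,-0.045,0.135,0.2,0,0],[0.045,-0.06,0.18,0.2025,0,0],[0.0624,-0.0667,0.1972,0.2025,0,0],[0.0624,-0.0667,0.1972,0.2025,0,0],[0.0624,-0.0667,0.1972,0.2025,0,0]]]' 1
python3 - <<'E'
from h import *
go(521.5,-469,3,-95.7)
cams={c:ctrl.read_camera(c) for c in("top","scene")}
see("brush",[566,-264.5,np.radians(5.9)],cams,z=5)
see("scraper",[521.5,-469,np.radians(-5.7)],cams,use=("scene",))
E
```

```text
clock: 33.62
tcp_pos: [520.2, -466.1, 76.5]
tool_rot: [[-0.0, 0.995, -0.098], [0.001, -0.098, -0.995], [-1.0, -0.0, -0.001]]
wrist_force: [-0.0, -0.4, 1.1]
gripper_width: 85.4
go (521.5, -469, 3, -95.7) [0.0735 0.0016 0.0028] [ 0.0009 -0.0011  0.0002] rows>= 2
go (521.5, -469, 3, -95.7) [0.0735 0.0016 0.0028] [-3.1407e+00 -2.0000e-04 -1.7000e-03] rows>= 17
brush [('top', 0.73), ('scene', 0.97)]
    [ 566.6 -265. ] 5.4 err 0.169
    [ 569.1 -267.5] 8.6 err 0.514
    [ 566.2 -264.6] 6.1 err 0.024
scraper [('scene', 0.83)]
    [ 520.9 -468.2] -5.0 err 0.166
```

```bash
python3 -m inch '[[[0.03,0.0015,0.001,0,0,0],[0.055,0.0015,0.001,0,0,0],[0.068,0.0015,0.001,0,0,0],[0.0735,0.0015,0.001,0,0,0],[0.0735,0.0015,0.001,0,0,0],[0.0735,0.0015,0.001,0,0,0]]]' 1 && python3 -m inch '[[[0,0,0,0,0,0],[0,0,0,0,0,0],[0,0,0,0,0,0],[0,0,0,0,0,0],[0,0,0,0,0,0],[0,0,0,0,0,0],[0,0,0,0,0,0],[0,0,0,0,0,0],[0,0,0,0,0,0]]]' -1 40 && python3 -m inch '[[[-0.02,0,0,0,0,0],[-0.06,0,0,0,0,0],[-0.1,0,0,0,0,0],[-0.1,0,0,0,0,0],[-0.1,0,0,0,0,0]]]'; python3 -c "
from h import *
go(572.3,-333.5,90,-84.1)"
```

```text
clock: 34.62
tcp_pos: [521.5, -469.5, 4.1]
tool_rot: [[0.001, 0.995, -0.099], [-0.002, -0.099, -0.995], [-1.0, 0.001, 0.001]]
wrist_force: [0.1, 0.1, -0.5]
gripper_width: 85.2
clock: 35.75
tcp_pos: [521.1, -469.1, 3.2]
tool_rot: [[0.0, 0.995, -0.099], [-0.0, -0.099, -0.995], [-1.0, 0.0, 0.0]]
wrist_force: [0.1, -0.0, 3.2]
gripper_width: 16.7
clock: 36.38
tcp_pos: [520.7, -468.4, 103.0]
tool_rot: [[-0.0, 0.995, -0.099], [0.0, -0.099, -0.995], [-1.0, -0.0, -0.0]]
wrist_force: [0.5, 1.0, -1.0]
gripper_width: 16.8
go (572.3, -333.5, 90, -84.1) [ 0.013   0.0379 -0.1394] [-0.2026 -0.0004  0.0003] rows>= 3
go (572.3, -333.5, 90, -84.1) [ 0.013   0.0379 -0.1394] [2.939e+00 4.000e-04 6.000e-04] rows>= 16
```

```bash
python3 -m inch '[[[0,0.008,-0.025,-0.05,0,0],[0.005,0.02,-0.075,-0.15,0,0],[0.01,0.033,-0.12,-0.2026,0,0],[0.013,0.038,-0.1394,-0.2026,0,0],[0.013,0.038,-0.1394,-0.2026,0,0],[0.013,0.038,-0.1394,-0.2026,0,0]]]'; python3 -c "
from h import *
go(572.3,-333.5,8.5,-84.1)"
```

```text
clock: 37.12
tcp_pos: [572.5, -334.9, 89.8]
tool_rot: [[-0.0, 0.995, 0.103], [-0.001, 0.103, -0.995], [-1.0, -0.0, 0.001]]
wrist_force: [0.2, -0.9, -0.1]
gripper_width: 17.0
go (572.3, -333.5, 8.5, -84.1) [ 0.0813 -0.     -0.0014] [-0.0003  0.0006  0.0003] rows>= 2
go (572.3, -333.5, 8.5, -84.1) [ 0.0813 -0.     -0.0014] [ 3.1413e+00  4.0000e-04 -9.0000e-04] rows>= 17
```

```bash
python3 -m inch '[[[0.02,0,-0.001,0,0,0],[0.045,0,-0.0014,0,0,0],[0.065,0,-0.0014,0,0,0],[0.075,0,-0.0014,0,0,0],[0.08,0,-0.0014,0,0,0],[0.0815,0,-0.0014,0,0,0],[0.0815,0,-0.0014,0,0,0]]]' && python3 -m inch '[[[0,0,0,0,0,0],[0,0,0,0,0,0],[0,0,0,0,0,0],[0,0,0,0,0,0]]]' -0.2 && python3 -m inch '[[[-0.02,0,0,0,0,0],[-0.06,0,0,0,0,0],[-0.1,0,0,0,0,0],[-0.15,0,0,0,0,0],[-0.2,0,0,0,0,0]]]'&& python3 -m inch '[[[0,-0.06,0.05,0,0,0],[0,-0.12,0.1,0,0,0],[0,-0.18,0.15,0,0,0],[0,-0.2,0.17,0,0,0],[0,-0.2,0.17,0,0,0],[0,-0.2,0.17,0,0,0],[0,-0.2,0.17,0,0,0]]]'
python3 - <<'E'
from h import *
cams={c:ctrl.read_camera(c) for c in("top","scene")}
for n,p,z in(("brush",[566,-264.5,5.9],5),("scraper",[572,-333,5.9],5),("dough_hook",[631,-30.5,166],5),("cutter",[631,45.5,-11],5),("pin",[567,294.5,3],27),("ramekin",[390,-155,0],0),("timer",[394,157,0],0)):
    see(n,[p[0],p[1],np.radians(p[2])],cams,z=z)
a=cams["scene"]["img"][140:340,120:510]; cv2.imwrite("pics/p9.png",cv2.resize(a,(799,410),interpolation=cv2.INTER_CUBIC))
E
```

```text
clock: 38.0
tcp_pos: [572.9, -333.0, 9.1]
tool_rot: [[0.001, 0.995, 0.103], [-0.001, 0.103, -0.995], [-1.0, 0.001, 0.001]]
wrist_force: [0.6, -0.4, -0.8]
gripper_width: 17.0
clock: 38.5
tcp_pos: [572.5, -332.5, 8.5]
tool_rot: [[0.0, 0.995, 0.103], [-0.0, 0.103, -0.995], [-1.0, 0.0, 0.0]]
wrist_force: [-0.8, -0.4, 0.1]
gripper_width: 34.0
clock: 39.12
tcp_pos: [572.4, -332.5, 211.7]
tool_rot: [[0.001, 0.995, 0.103], [-0.001, 0.103, -0.995], [-1.0, 0.001, 0.001]]
wrist_force: [0.7, -0.0, -1.0]
gripper_width: 34.3
clock: 40.0
tcp_pos: [392.3, -521.0, 209.0]
tool_rot: [[0.001, 0.995, 0.104], [0.0, 0.104, -0.995], [-1.0, 0.001, -0.0]]
wrist_force: [0.8, -0.3, -0.6]
gripper_width: 34.5
brush [('top', 0.66), ('scene', 0.96)]
    [ 565.3 -265.3] 5.4 err 0.035
    [ 567.1 -265.7] 6.4 err 0.042
    [ 564.4 -265.3] 5.1 err 0.026
scraper [('top', 0.65), ('scene', 0.66)]
    [ 573.7 -333.5] 6.1 err 0.039
    [ 577.1 -334. ] 6.3 err 0.069
    [ 572.1 -333.1] 5.8 err 0.011
dough_hook [('top', 0.5), ('scene', 0.57)]
    [631.9 -30.9] 166.8 err 0.293
    [633.9 -31.3] 166.1 err 0.177
    [629.8 -30.4] 166.6 err 0.363
cutter [('top', 0.67), ('scene', 0.59)]
    [631.3  45.9] -12.1 err 0.574
    [640.3  42.4] -10.9 err 2.652
    [630.4  46.5] -11.3 err 0.217
pin [('top', 0.75), ('scene', 0.79)]
    [569.2 295. ] 2.6 err 0.024
    [569.4 294.1] 2.6 err 0.007
    [567.4 295.4] 2.4 err 0.029
ramekin [('scene', 0.51)]
    [ 386.9 -153.7] -3.2 err 0.056
timer [('top', 0.73), ('scene', 0.84)]
    [394.5 157.5] 10.2 err 0.271
    [391.8 155.8] 9.7 err 0.166
    [395.9 157.1] -7.3 err 0.329
```

View pics/p9.png

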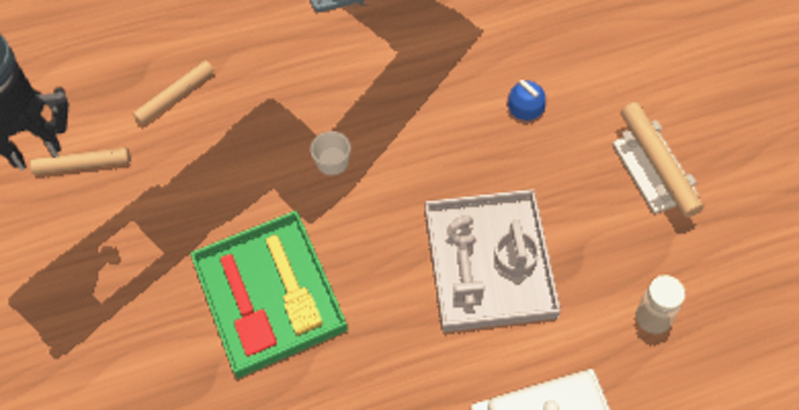

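Everything is in place and the arm is well clear, with all fits inside tolerance. I'm handing it in.

```bash
python3 -c "
from bench import ctrl
print(ctrl.sign_off())"
```

```text
the job is handed in; nothing more can be done
None
```

All five things are where the task asked, and I handed the job in at about 41 s of the 147 s. The hand-in gave no verdict.

- **Steel tray:** the hook and the cutter are in it, apart from each other, with the cutter upright.
- **Green tray:** the brush and the scraper lie side by side on its floor, clear of the rim.
- **Cradle:** the pin lies in both Vs. It is about 2–4 mm off the cradle's middle lengthwise, about 1 mm across, and parallel within about 2°.
- **Ramekin and timer:** neither moved in the pictures beyond the measuring error of about 2 mm. The ramekin's last check came from the scene camera only, because the top camera missed it.

**Checks that disagreed:**
- The cutter's last top-camera fit was poor: about 9 mm from the scene fit, with a high error. The scene camera and the position where the gripper let go both put it well inside the limits.
- The two cameras otherwise differ by 2–5 mm.

I judged that things lie flat from the pictures and the heights at which I released them, not by measuring tilt.

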